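Prop up the tilting solder plate on its folding stay

ROBOT

A 6-joint arm with a two-finger parallel gripper is mounted at the origin on the work surface. World frame = base frame: x ahead of the robot, y to its left, z up, the work surface at z = 0. Lengths are in m, angles in rad, forces in N, time in s.
With the tool pointing down it reaches from about 0.35 to 0.775 m from the base axis. Payload 5.5 kg.
Tool frame: the origin (TCP) lies on the mounting face of the last link; the fingertips stand 173 mm ahead of it and the grasp point (between the pads) lies 155 mm ahead of it; z points along the fingers, y is the direction in which the jaws open and shut (so a half turn about z gives the same grasp; the last joint's range is limited). The gripper opens to 85 mm and grips with 20 to 120 N. Pads are 22 mm wide; open, the fingers measure 114 mm over their backs; the gripper's body (76 mm by 85 mm) begins 54 mm behind the grasp point. The pads swing forward as they close: fully open they stand 13 mm farther back than shut.
Start: joints at [-1.487, 0.313, 0.046, 1.304, 0, 1.431], TCP at [0.128, -0.561, 0.405] pointing down, gripper open.
Joint ranges: [-2.76, 2.76], [-0.86, 1.69], [-1.03, 1.26], [-2.2, 2.34], [-1.47, 1.5], [-3.14, 3.14]. Speed limits (rad/s): [2.57, 2.57, 3.14, 3.14, 3.14, 3.14].

INTERFACE

Orientations are given as a unit quaternion [w, x, y, z].
In Python, from workcell import * gives the robot as it stands. The module is installed in compiled form; this text tells all that it offers.
- The arm moves only by the shell command python3 -m crank 'ROWS' [FORCE]. ROWS is JSON, a list of rows, each a list of 7 numbers: the shift along the tool's x, y, z in mm, then the turn, a rotation vector about the tool's x, y, z in degrees, then the opening, from 0 (shut) to 1 (fully open). A call has exactly 8 rows; each row shifts and turns the commanded pose from where the row before left it, along the tool's axes as they then stand; what a row does not reach is not made up. A row lasts 1/8 s, in which the tool goes at most 62.5 mm and 10.7 degrees, less where a joint would pass 70% of its speed; a pose out of reach is approached as far as the arm can. A call with a gripper value outside its range is refused whole. The fingers move at their own pace and stop on an object; FORCE is the grip in N (left out, the last holds). Time passes only in rows, so rows that do not move let the fingers close, or fill a call up. It gives the time, the measured TCP pose, the force and the opening at its end, in the units of the state.
- get_state(): the state, without advancing time (a new reading comes with each control period).
- read_camera(name): name is "scene" or "top" or "wrist"; returns the picture (480x640x3 uint8, blue, green, red); there is no depth.
- calibration(name): a dict with "fx", "fy", "cx", "cy" (pixels), "extrinsics" (4x4, takes a point from world to camera coordinates). Camera axes: x right, y down, z forward; pixel columns grow to the right and rows downward; lengths in m; the calibration is good to about 2 mm. A picture is of the moment at which its call begins: read the wrist's pose just before it. calibration takes no time and is no camera call; for the wrist camera it gives the pose at the moment of the call.
- hand_in(): hands the job in, once; it reports no verdict.
The state is a dict: "clock": time; "joint_pos": joint angles; "qvel": joint speeds; "tau": joint torques, N m; "tcp_pos": TCP position; "orientation": TCP orientation; "wrist_force": force on the tool from outside, world axes, zero at the start; "ft_torque": the same for the moment, N m; "finger_gap": finger opening in m.
Only numpy, scipy, OpenCV 4.12 (cv2) and the standard library are available. Lean on these libraries where they do the work, as an engineer would, in place of code of your own. Each camera call takes 0.05 s, during which the arm holds its last target.

TASK

Lift the orange work plate by its handle until its folding stay comes straight, then press the stay's knee gently down, past straight and fully home against its stop, so that the plate stands tilted by itself with nobody holding it. Leave the things lying around the stand where they are.

Things in the scene. Friction and masses are not known exactly. Their poses are not given: they have to be found in the camera images.
- stand: Tilting work stand, screwed to the bench: an aluminium base slab 320 x 235 x 12 mm that carries the hinged orange plate and, along one side, the folding stay. Origin on the bench, between the handle and the knee as seen from above. Its x axis points (level) from the plate's hinge line to the plate's free edge, y points across, towards the side with the stay, z up.
- hinge (a point): Point on the plate's hinge line, in the middle of the plate's width, 35 mm above the bench. The hinge line runs along the stand's y.
- handle (a point): Middle of the handle: a round steel bar 10 mm thick, 100 mm long between its two posts, along the stand's y, 178 mm from the hinge line along the plate and 39 mm above the plate's mid-plane (30 mm free under it). It moves with the plate. Pinch it across the bar from above; the bar turns between the fingers as the plate tilts.
- plate (a joint): Tilt of the orange plate (195 x 180 x 8 mm, about 0.75 kg, half-finished circuit board screwed on), rad: 0 = lying flat, about 0.56 = highest, where the stay is pulled straight. Nothing but the stay holds it up: let go low down it falls flat again; let go with the stay nearly straight the stiff knee just holds it, not locked.
- stay_foot (a point): Pivot of the stay's lower link on its post on the base slab, 250 mm from the hinge line, 55 mm above the bench, 10 mm outside the plate's edge. Fixed to the stand.
- lower_link: Lower link of the stay: flat steel bar, 14 mm deep, 77 mm between pivots, from the foot (its origin) to the knee. It swings about the foot, about the stand's y. When home it rests on a rubber-capped stop screw that stands on the base beneath it; the screw's height is set differently every time, so press until the stop is felt, but with less than 30 N.
- thumb_bar (a point): Place to press: on the thumb bar's axis, 48 mm outside the stay's plane. The thumb bar is a plain round steel bar, 16 mm thick, 66 mm long, on the knee's axis along the stand's y, pointing away from the plate; it circles the foot at 77 mm. With the plate flat the knee stands up as an inverted V (bar axis 85 mm above the bench); stay straight 77 mm; home on the stop 3 to 18 mm lower still.
- stay_head (a point): Pivot where the upper link (77 mm between pivots) holds the plate's side, 120 mm from the hinge line.
- knee (a joint): Angle of the stay's knee, rad: 0 = folded, as with the plate flat; 1.11 = both links in one straight line; home on the stop = somewhere from 1.19 to 1.58, different every time. The knee is stiff and stays where it is left near straight; pressing the thumb bar down takes a few N, then the force climbs steeply at the stop. Pressing it while the plate lies flat does not raise the plate.
- spool: Bystander: spool of solder standing on its end, 64 mm across, 46 mm high. Origin under its centre.
- iron_stand: Bystander: black soldering iron stand, 100 x 150 x 80 mm, 0.7 kg. Origin under its centre.
- parts_tray: Bystander: grey divided parts tray 90 x 120 x 25 mm. Origin under its centre.
- pliers: Bystander: small pliers lying flat, 130 mm long along their x, 12 mm high. Origin under the joint.

How it is judged:
By the outcome, as a careful person would: the job done as asked, in the order asked, and still so for the second after the job is handed in, with the robot touching nothing.
It also fails if it takes over 45 s, if anything falls off the work surface, if the arm or the gripper's body presses on something with over 40 N, if the wrist force passes 120 N, or if a joint passes its speed limit or range.

## Working session

There is one attempt and no reset: what is moved stays moved. The work goes in short steps, Python scripts to look and compute and a shell command to move; the robot and the scene stay as the last step left them, time stands still between calls to the robot, and variables do not carry over. Pictures are saved under pics/ and viewed, and the job is handed in when it is done.

```bash
mkdir -p pics; python3 - <<'E'
from workcell import *
import cv2, numpy as np
s=get_state();print({k:np.round(v,3).tolist() for k,v in s.items()})
for n in("scene","top"):
    cv2.imwrite(f"pics/{n}0.png",read_camera(n));c=calibration(n);print(n,c["fx"],c["fy"],c["cx"],c["cy"],np.round(c["extrinsics"],3).tolist())
E
```

```text
{'clock': 0.0, 'joint_pos': [-1.487, 0.314, 0.045, 1.304, -0.0, 1.431], 'qvel': [0.0, 0.001, -0.001, 0.001, 0.0, -0.0], 'tau': [0.0, -48.063, 29.853, 0.019, -0.0, -0.0], 'tcp_pos': [0.128, -0.56, 0.404], 'orientation': [-0.001, 0.994, 0.112, 0.0], 'wrist_force': [0.13, 0.424, -0.281], 'ft_torque': [-0.026, 0.03, -0.021], 'finger_gap': 0.085}
scene 479.7399456058407 479.7399456058407 327.38020442703623 237.68691578686276 [[-0.322, 0.947, 0.0, 0.127], [0.78, 0.266, -0.566, -0.427], [-0.536, -0.182, -0.824, 1.392], [0.0, 0.0, 0.0, 1.0]]
top 475.4739301848588 475.4739301848588 318.22058270736346 236.03832880626726 [[0.013, -1.0, 0.014, 0.038], [-0.997, -0.014, -0.075, 0.603], [0.076, -0.013, -0.997, 1.1], [0.0, 0.0, 0.0, 1.0]]
```

View pics/scene0.png

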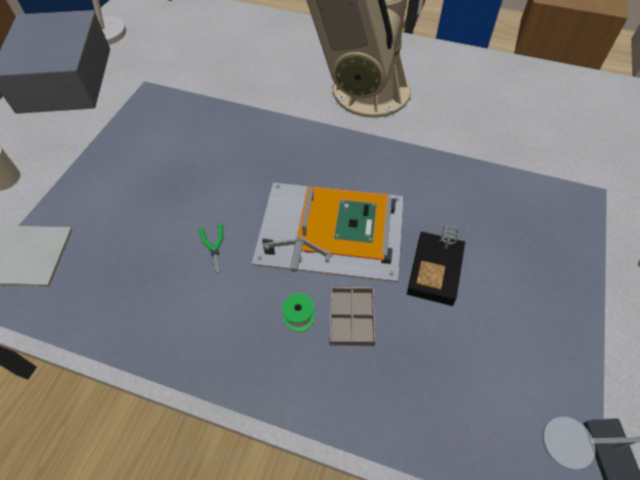

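View pics/top0.png

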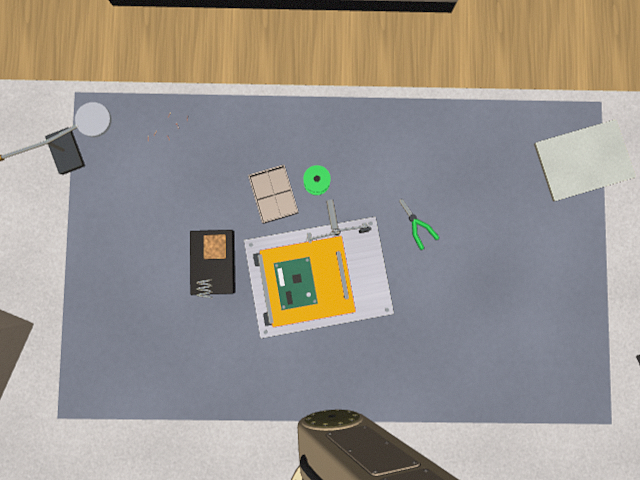

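```bash
python3 - <<'E'
import cv2
a=cv2.imread("pics/top0.png")[185:345,235:405];cv2.imwrite("pics/t1.png",cv2.resize(a,None,fx=4.7,fy=3.7*1.27/1.27 if 0 else 3.7,interpolation=cv2.INTER_CUBIC))
E
```

```text
(no output)
```

View pics/t1.png

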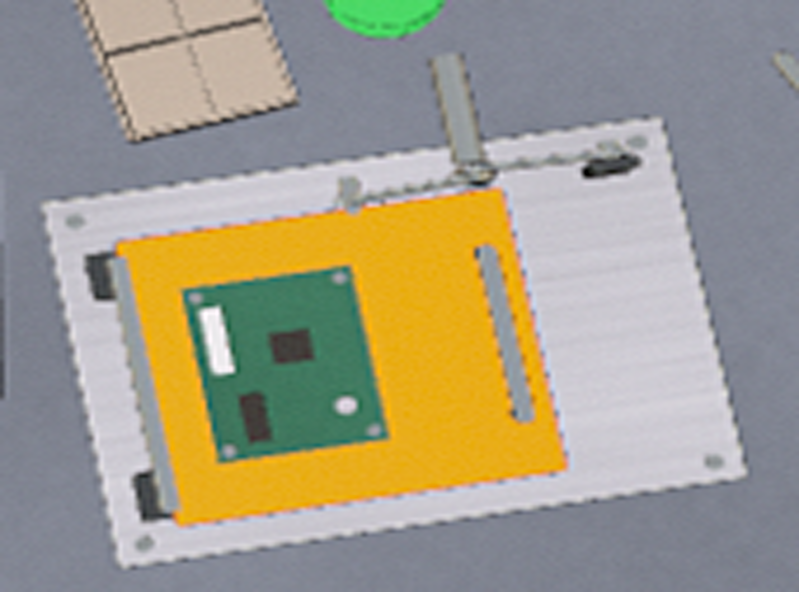

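```bash
cat > h.py <<'E'
from workcell import *
import numpy as np
def ray(n,u,v,z,c=None):
    c=c or calibration(n);E=np.array(c["extrinsics"]);R,t=E[:3,:3],E[:3,3]
    o=-R.T@t;d=R.T@np.array([(u-c["cx"])/c["fx"],(v-c["cy"])/c["fy"],1]);return o+d*(z-o[2])/d[2]
def proj(n,p,c=None):
    c=c or calibration(n);E=np.array(c["extrinsics"]);q=E[:3,:3]@np.array(p)+E[:3,3];return c["fx"]*q[0]/q[2]+c["cx"],c["fy"]*q[1]/q[2]+c["cy"]
E
python3 - <<'E'
from h import *
def P(x,y,z): return ray("top",x/4.7+235-.4,y/3.7+185-.4,z)
pts={}
for k,x,y,z in [("sTL",42,203,.012),("sTR",662,118,.012),("sBR",746,475,.012),("sBL",122,567,.012),("pTL",118,242,.039),("pTR",502,190,.039),("pBR",567,468,.039),("pBL",178,524,.039),("h1",485,250,.077),("h2",524,418,.077),("tip",447,57,.089),("root",472,180,.089)]:
    pts[k]=p=P(x,y,z);print(k,p.round(4))
d=lambda a,b:(np.linalg.norm(pts[a]-pts[b])*1000).round(1)
print(d("sTL","sTR"),d("sBL","sBR"),d("sTL","sBL"),d("sTR","sBR"),d("pTL","pTR"),d("pTL","pBL"),d("h1","h2"),d("tip","root"))
for a,b in [("sTL","sTR"),("sBL","sBR"),("pTL","pTR"),("pBL","pBR"),("sBL","sTL"),("sBR","sTR"),("h2","h1"),("pBR","pTR"),("root","tip")]:
    v=pts[b]-pts[a];print(a,b,np.degrees(np.arctan2(v[1],v[0])).round(2))
E
```

```text
sTL [0.5921 0.224  0.012 ]
sTR [ 0.6517 -0.0899  0.012 ]
sBR [ 0.4232 -0.1331  0.012 ]
sBL [0.3618 0.1785 0.012 ]
pTL [0.5664 0.1821 0.039 ]
pTR [ 0.6017 -0.0071  0.039 ]
pBR [ 0.4287 -0.0406  0.039 ]
pBL [0.3921 0.149  0.039 ]
h1 [0.5622 0.0031 0.077 ]
h2 [ 0.4613 -0.0164  0.077 ]
tip [0.6781 0.023  0.089 ]
root [0.6037 0.0103 0.089 ]
319.5 317.6 234.8 232.5 192.5 177.4 102.8 75.4
sTL sTR -79.25
sBL sBR -78.85
pTL pTR -79.42
pBL pBR -79.07
sBL sTL 11.18
sBR sTR 10.7
h2 h1 10.94
pBR pTR 10.96
root tip 9.67
```

```bash
cat >> h.py <<'E'
from scipy.spatial.transform import Rotation as Ro
yaw=np.radians(-79.05);ex=np.array([np.cos(yaw),np.sin(yaw),0]);ey=np.array([-ex[1],ex[0],0]);ez=np.array([0,0,1.])
HINGE=np.array([.5118,-.0067,0])-.178*ex
def S(x,y,z): return HINGE+(x*ex+y*ey+z*ez)/1000   # mm from hinge foot point on bench
def Rt(s=None):
    s=s or get_state();q=s["orientation"];return Ro.from_quat([q[1],q[2],q[3],q[0]]).as_matrix()
def to(tip,off):  # tool-frame mm to bring the point 'off' mm ahead of TCP to tip
    s=get_state();R=Rt(s);return np.round(R.T@(np.array(tip)-s["tcp_pos"]-R[:,2]*off/1000)*1000,1)
Rgoal=np.c_[ey,ex,-ez]
def turn(): return np.round(np.degrees(Ro.from_matrix(Rt().T@Rgoal).as_rotvec()),2)
E
python3 - <<'E'
from h import *
print(turn(),to(S(178,0,74+60),155))
for n,p in [("handle",S(178,0,74)),("foot",S(250,100,55)),("head",S(120,100,35)),("thumb",S(179,148,85)),("tip",S(179,166,85))]:
  print(n,p.round(4),np.round(proj("top",p),1),np.round(proj("scene",p),1))
print("spool",ray("top",317,180,.046))
E
```

```text
[-0.09 -0.01  1.87] [ 497.5 -454.3  115.8]
handle [ 0.5118 -0.0067  0.074 ] [341.8 274.8] [307.5 205.5]
foot [ 0.6237 -0.0584  0.055 ] [364.2 226.2] [267. 244.]
head [0.599  0.0692 0.035 ] [308.6 236.8] [327.3 256. ]
thumb [0.6573 0.0204 0.085 ] [330.7 209.5] [295.1 259.3]
tip [0.675  0.0239 0.085 ] [329.2 201.6] [293.5 266.9]
spool [0.73128703 0.05156317 0.046     ]
```

```bash
python3 -m crank '[[0,0,0,0,0,1.9,1],[37,-36,0,0,0,0,1],[37,-36,0,0,0,0,1],[37,-36,0,0,0,0,1],[37,-36,0,0,0,0,1],[37,-36,0,0,0,0,1],[37,-36,0,0,0,0,1],[37,-36,0,0,0,0,1]]' 40
python3 -c "
from h import *
print(turn(),to(S(178,0,134),155))"
```

```text
clock: 1.1
tcp_pos: [0.3348, -0.2627, 0.4048]
orientation: [0.0, 0.996, 0.094, 0.0]
wrist_force: [1.2, -0.8, -0.6]
finger_gap: 0.0851
[ 0.03 -0.02 -0.12] [ 221.9 -218.3  115.8]
```

```bash
python3 -m crank '[[37,-36,0,0,0,0,1],[37,-36,0,0,0,0,1],[37,-36,15,0,0,0,1],[37,-36,20,0,0,0,1],[37,-37,20,0,0,0,1],[37,-37,20,0,0,0,1],[0,0,20,0,0,0,1],[0,0,0,0,0,0,1]]'
python3 - <<'E'
from h import *
import cv2
print(turn(),to(S(178,0,74),155))
c=calibration("wrist");cv2.imwrite("pics/w1.png",read_camera("wrist"))
for p in [S(178,0,74),S(178,50,74),S(178,-50,74),S(178,0,79)]: print(np.round(proj("wrist",p,c),1))
E
```

```text
clock: 2.1
tcp_pos: [0.5101, -0.0072, 0.308]
orientation: [-0.0, 0.995, 0.095, -0.002]
wrist_force: [0.7, 0.4, 0.4]
finger_gap: 0.0859
[-0.07  0.22  0.01] [ 2.6  0.1 79. ]
[325.3 257.6]
[325.4 173.6]
[325.2 331. ]
[325.3 260.5]
```

View pics/w1.png

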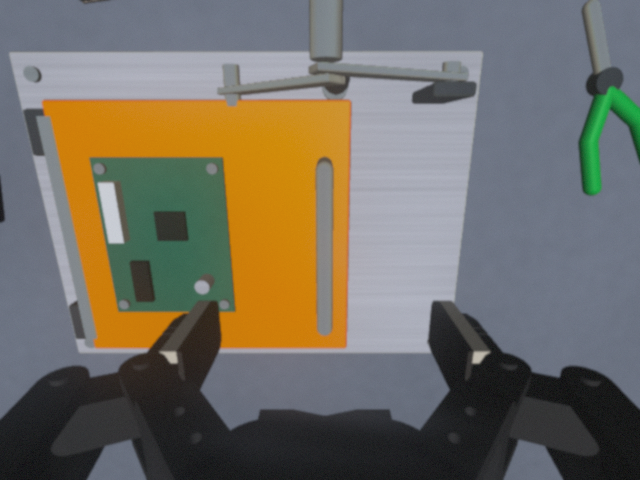

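```bash
python3 -m crank '[[2,0,25,0,0,0,0.5],[0,0,25,0,0,0,0.5],[0,0,18,0,0,0,0.5],[0,0,10,0,0,0,0.5],[0,0,0,0,0,0,0.5],[0,0,0,0,0,0,0],[0,0,0,0,0,0,0],[0,0,0,0,0,0,0]]' 40
python3 - <<'E'
from h import *
s=get_state();print(turn(),to(S(178,0,74),155),s["finger_gap"],np.round(s["wrist_force"],1))
# arc in tool frame: dy=dx(stand), dz=-dz
th=np.linspace(0,.58,30)
import itertools
for t in [0,.1,.2,.3,.4,.48,.52,.54,.56]:
  print(t,np.round([178*np.cos(t)-39*np.sin(t)-178,178*np.sin(t)+39*np.cos(t)-39],1))
E
```

```text
clock: 3.15
tcp_pos: [0.513, -0.0067, 0.2327]
orientation: [-0.001, 0.995, 0.096, 0.001]
wrist_force: [-0.6, 4.9, 3.6]
finger_gap: 0.0088
[-0.16 -0.11  0.03] [-1.4  0.2  3.7] 0.008767223910256573 [-0.6  4.9  3.6]
0 [0. 0.]
0.1 [-4.8 17.6]
0.2 [-11.3  34.6]
0.3 [-19.5  50.9]
0.4 [-29.2  66.2]
0.48 [-38.1  77.8]
0.52 [-42.9  83.3]
0.54 [-45.4  86. ]
0.56 [-47.9  88.6]
```

```bash
python3 -m crank '[[0,-2.2,-8.9,0,0,0,0],[0,-2.6,-8.7,0,0,0,0],[0,-3.1,-8.6,0,0,0,0],[0,-3.4,-8.4,0,0,0,0],[0,-3.9,-8.2,0,0,0,0],[0,-4.3,-8.1,0,0,0,0],[0,-4.7,-7.8,0,0,0,0],[0,-5,-7.5,0,0,0,0]]'
python3 - <<'E'
from h import *
import cv2
s=get_state();print(to(S(178,0,74),155),s["finger_gap"],np.round(s["wrist_force"],1))
cv2.imwrite("pics/s2.png",cv2.resize(read_camera("scene")[150:300,220:420],None,fx=4,fy=4,interpolation=cv2.INTER_CUBIC))
E
```

```text
clock: 4.15
tcp_pos: [0.5076, 0.0211, 0.2984]
orientation: [0.0, 0.995, 0.095, 0.0]
wrist_force: [5.3, 0.9, -8.1]
finger_gap: 0.0083
[-1.3 27.9 69.4] 0.008320738629266454 [ 5.3  0.9 -8.1]
```

View pics/s2.png

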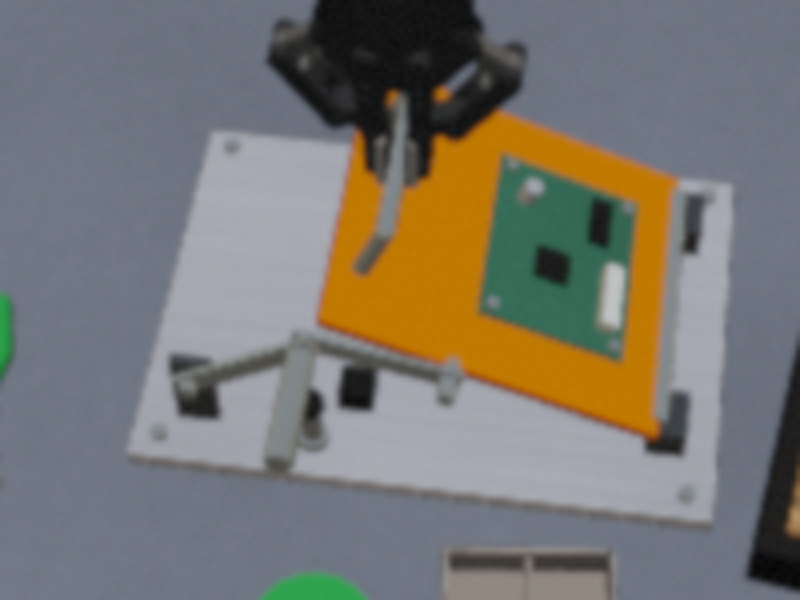

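```bash
python3 -m crank '[[0,-2.2,-2.9,0,0,0,0],[0,-2.2,-2.9,0,0,0,0],[0,-2.2,-2.9,0,0,0,0],[0,-2.3,-2.9,0,0,0,0],[0,-1.8,-2.1,0,0,0,0],[0,-1.8,-2.1,0,0,0,0],[0,-1.8,-2,0,0,0,0],[0,-1.9,-2,0,0,0,0]]'
python3 - <<'E'
from h import *
import cv2
s=get_state();print(to(S(178,0,74),155),s["finger_gap"],np.round(s["wrist_force"],1))
cv2.imwrite("pics/s3.png",cv2.resize(read_camera("scene")[150:300,220:420],None,fx=4,fy=4,interpolation=cv2.INTER_CUBIC))
E
```

```text
clock: 5.2
tcp_pos: [0.5047, 0.036, 0.3178]
orientation: [0.002, 0.996, 0.095, 0.0]
wrist_force: [4.8, -3.1, -7.6]
finger_gap: 0.0081
[-1.3 42.5 89. ] 0.00811041671050224 [ 4.8 -3.1 -7.6]
```

View pics/s3.png

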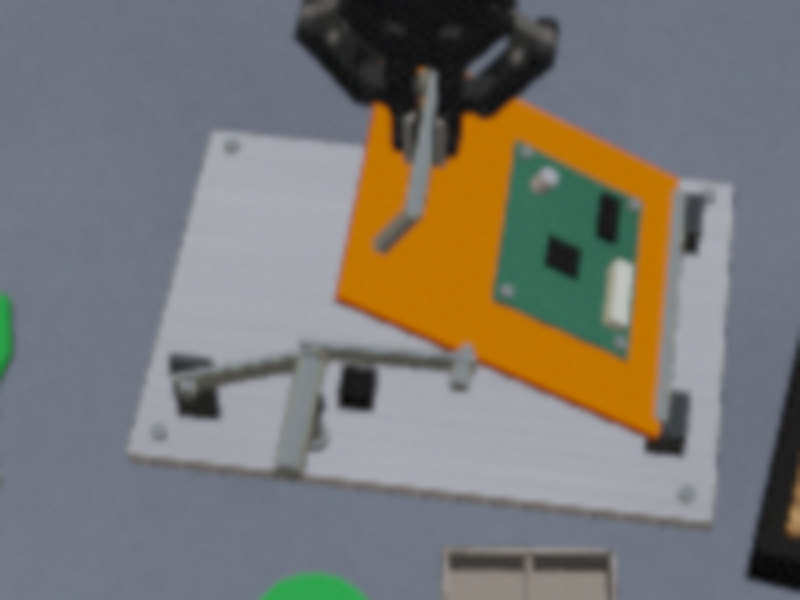

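```bash
python3 -m crank '[[0,-0.6,-0.7,0,0,0,0],[0,-0.6,-0.7,0,0,0,0],[0,-0.6,-0.6,0,0,0,0],[0,-0.6,-0.6,0,0,0,0],[0,0,0,0,0,0,0],[0,0,0,0,0,0,0],[0,0,0,0,0,0,0],[0,0,0,0,0,0,0]]'
python3 - <<'E'
from h import *
import cv2
s=get_state();print(to(S(178,0,74),155),s["finger_gap"],np.round(s["wrist_force"],1))
cv2.imwrite("pics/s4.png",cv2.resize(read_camera("scene")[220:280,255:345],None,fx=8,fy=8,interpolation=cv2.INTER_CUBIC))
E
```

```text
clock: 6.25
tcp_pos: [0.5043, 0.0382, 0.3203]
orientation: [0.002, 0.996, 0.095, 0.0]
wrist_force: [5.6, -3.4, -7.1]
finger_gap: 0.0081
[-1.3 44.7 91.4] 0.008081802643092233 [ 5.6 -3.4 -7.1]
```

View pics/s4.png

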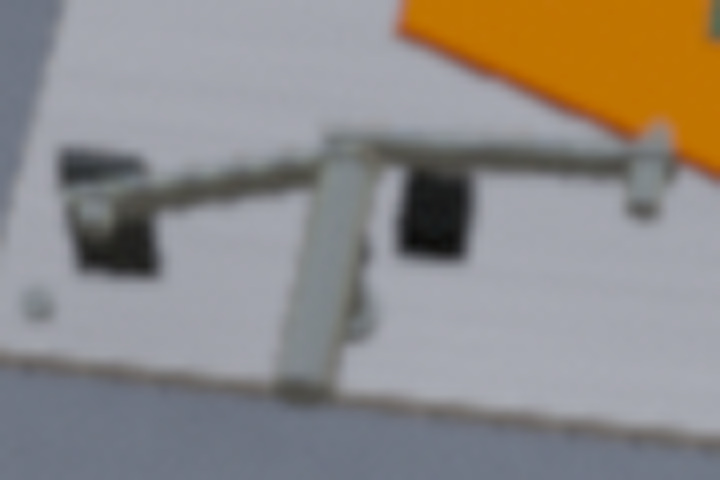

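```bash
python3 -m crank '[[0,-0.6,-0.6,0,0,0,0],[0,-0.6,-0.6,0,0,0,0],[0,-0.6,-0.6,0,0,0,0],[0,0,0,0,0,0,0],[0,0,0,0,0,0,0],[0,0,0,0,0,0,0],[0,0,0,0,0,0,0],[0,0,0,0,0,0,0]]'
python3 - <<'E'
from h import *
import cv2
s=get_state();print(to(S(178,0,74),155),s["finger_gap"],np.round(s["wrist_force"],1))
cv2.imwrite("pics/s5.png",cv2.resize(read_camera("scene")[220:280,255:345],None,fx=8,fy=8,interpolation=cv2.INTER_CUBIC))
for t in (.53,.54,.55,.56):
    h=np.array([120*np.cos(t),35+120*np.sin(t)]);f=np.array([250,55.]);m=(h+f)/2;d=np.linalg.norm(h-f);k=np.sqrt(max(0,77**2-d*d/4));n=np.array([(f-h)[1],-(f-h)[0]])/d;n*=-1 if n[1]>0 else 1;kn=m-n*k
    q=[(np.array(proj("scene",S(p[0],yy,p[1])))-[255,220])*8 for p,yy in((f,100),(kn,100),(h,100),(kn,166))]
    print(t,d,k,np.round(q).tolist())
E
```

```text
clock: 7.3
tcp_pos: [0.5041, 0.0398, 0.3219]
orientation: [0.002, 0.996, 0.094, 0.0]
wrist_force: [6.3, -4.1, -8.5]
finger_gap: 0.0082
[-1.3 46.1 93.1] 0.008212018876920418 [ 6.3 -4.1 -8.5]
0.53 152.0033411847617 12.359047987900706 [[96.0, 192.0], [348.0, 153.0], [643.0, 169.0], [303.0, 370.0]]
0.54 152.87127381635705 9.305558040284158 [[96.0, 192.0], [353.0, 159.0], [645.0, 167.0], [308.0, 376.0]]
0.55 153.75184544441245 4.369497180383177 [[96.0, 192.0], [360.0, 169.0], [648.0, 165.0], [315.0, 385.0]]
0.56 154.6447528666097 0.0 [[96.0, 192.0], [366.0, 178.0], [650.0, 163.0], [322.0, 394.0]]
```

View pics/s5.png

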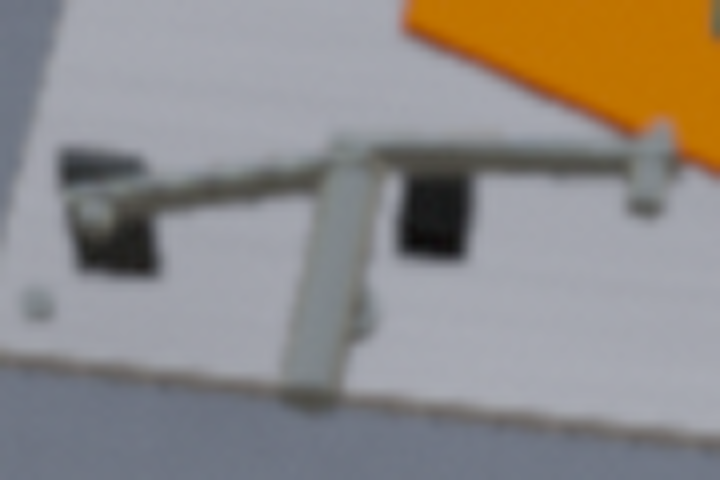

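```bash
python3 -m crank '[[0,-0.6,-0.6,0,0,0,0],[0,-0.6,-0.6,0,0,0,0],[0,-0.6,-0.6,0,0,0,0],[0,0,0,0,0,0,0],[0,0,0,0,0,0,0],[0,0,0,0,0,0,0],[0,0,0,0,0,0,0],[0,0,0,0,0,0,0]]'
python3 - <<'E'
from h import *
import cv2
s=get_state();print(to(S(178,0,74),155),s["finger_gap"],np.round(s["wrist_force"],1))
cv2.imwrite("pics/s6.png",cv2.resize(read_camera("scene")[220:280,255:345],None,fx=8,fy=8,interpolation=cv2.INTER_CUBIC))
E
```

```text
clock: 8.35
tcp_pos: [0.5038, 0.0412, 0.3234]
orientation: [0.002, 0.996, 0.094, 0.0]
wrist_force: [6.8, -5.6, -11.8]
finger_gap: 0.008
[-1.2 47.3 94.7] 0.00796766565199068 [  6.8  -5.6 -11.8]
```

View pics/s6.png

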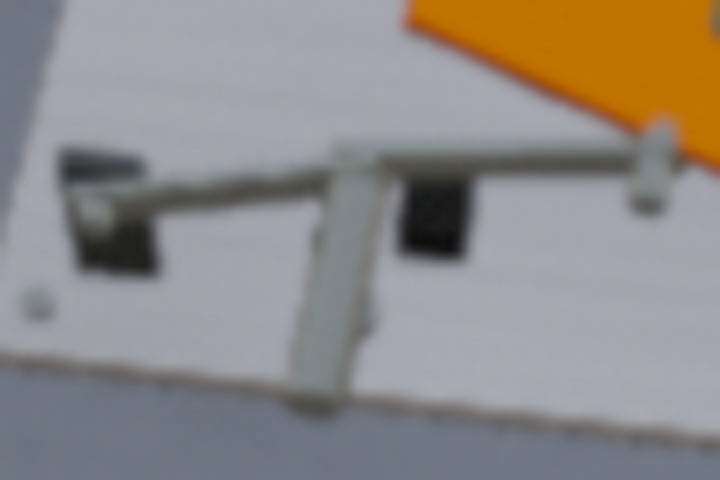

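Force is starting to climb (about −12 N), and the stay looks almost straight. I'll creep on.

```bash
python3 -m crank '[[0,-0.5,-0.6,0,0,0,0],[0,-0.5,-0.6,0,0,0,0],[0,0,0,0,0,0,0],[0,0,0,0,0,0,0],[0,0,0,0,0,0,0],[0,0,0,0,0,0,0],[0,0,0,0,0,0,0],[0,0,0,0,0,0,0]]'
python3 - <<'E'
from h import *
import cv2
s=get_state();print(to(S(178,0,74),155),s["finger_gap"],np.round(s["wrist_force"],1))
cv2.imwrite("pics/s7.png",cv2.resize(read_camera("scene")[220:280,255:345],None,fx=8,fy=8,interpolation=cv2.INTER_CUBIC))
E
```

```text
clock: 9.4
tcp_pos: [0.5038, 0.0419, 0.324]
orientation: [0.003, 0.996, 0.094, 0.0]
wrist_force: [9.0, -7.8, -16.2]
finger_gap: 0.0082
[-1.1 47.8 95.3] 0.00816634963211347 [  9.   -7.8 -16.2]
```

View pics/s7.png

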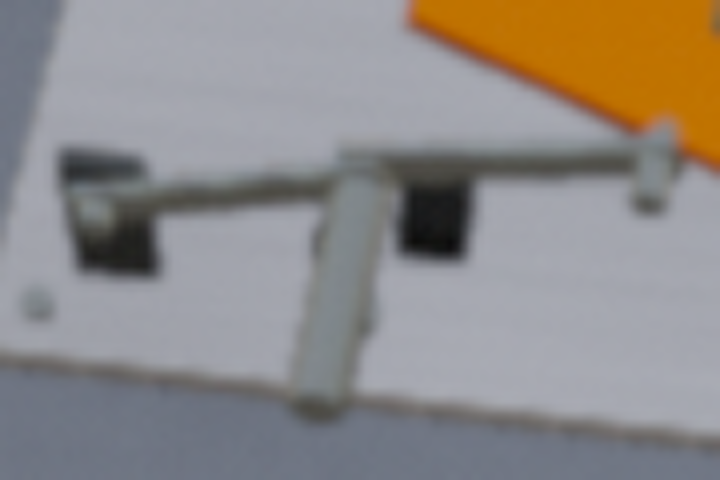

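```bash
python3 -m crank '[[0,-0.5,-0.7,0,0,0,0],[0,-0.5,-0.7,0,0,0,0],[0,0,0,0,0,0,0],[0,0,0,0,0,0,0],[0,0,0,0,0,0,0],[0,0,0,0,0,0,0],[0,0,0,0,0,0,0],[0,0,0,0,0,0,0]]'
python3 - <<'E'
from h import *
import cv2
s=get_state();print(to(S(178,0,74),155),s["finger_gap"],np.round(s["wrist_force"],1))
cv2.imwrite("pics/s8.png",cv2.resize(read_camera("scene")[220:280,255:345],None,fx=8,fy=8,interpolation=cv2.INTER_CUBIC))
E
```

```text
clock: 10.45
tcp_pos: [0.5038, 0.0425, 0.3245]
orientation: [0.003, 0.996, 0.094, -0.0]
wrist_force: [10.9, -9.0, -22.3]
finger_gap: 0.0082
[-1.  48.2 95.8] 0.008247108004319093 [ 10.9  -9.  -22.3]
```

View pics/s8.png

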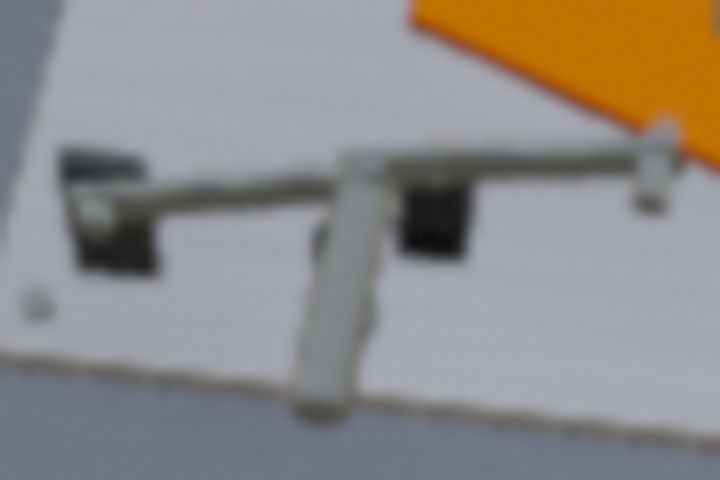

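```bash
python3 -m crank '[[0,0.2,0.3,0,0,0,0],[0,0,0,0,0,0,0.3],[0,0,0,0,0,0,0.3],[0,0,0,0,0,0,0.3],[0,0,-6,0,0,0,0.3],[0,0,-10,0,0,0,0.3],[0,0,-12,0,0,0,0.3],[0,0,-15,0,0,0,0.3]]'
python3 - <<'E'
from h import *
import cv2
s=get_state();print(to(S(176,148,85),173),s["finger_gap"],np.round(s["wrist_force"],1))
cv2.imwrite("pics/s9.png",cv2.resize(read_camera("scene")[150:300,220:420],None,fx=4,fy=4,interpolation=cv2.INTER_CUBIC))
E
```

```text
clock: 11.5
tcp_pos: [0.5027, 0.0446, 0.3703]
orientation: [0.0, 0.995, 0.095, 0.0]
wrist_force: [0.9, -1.0, 0.6]
finger_gap: 0.026
[147.1  49.9 112.4] 0.025978023480449225 [ 0.9 -1.   0.6]
```

View pics/s9.png

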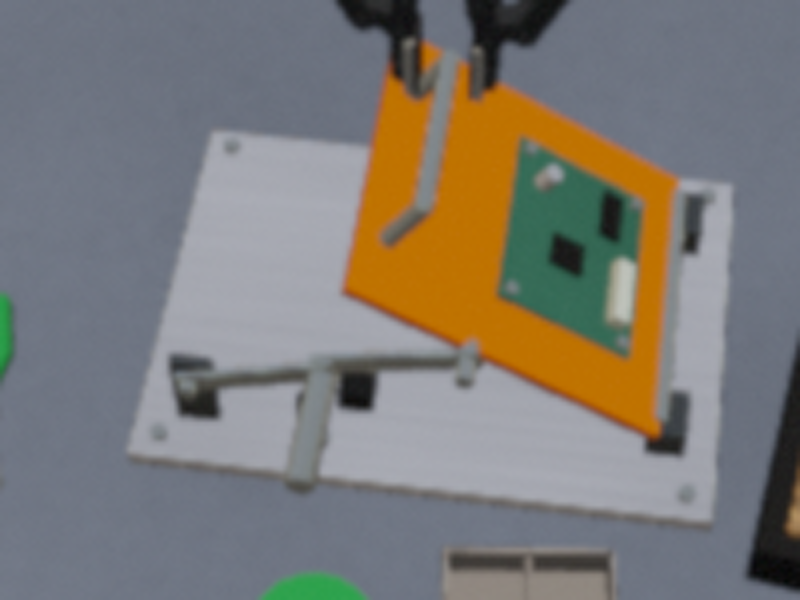

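```bash
python3 -m crank '[[37,12,0,0,0,0,0],[37,13,0,0,0,0,0],[37,12,0,0,0,0,0],[36,13,5,0,0,0,0],[0,0,25,0,0,0,0],[0,0,30,0,0,0,0],[0,0,25,0,0,0,0],[0,0,5,0,0,0,0]]'
python3 - <<'E'
from h import *
import cv2
s=get_state();print(turn(),to(S(176,148,85),173),s["finger_gap"],np.round(s["wrist_force"],1))
cv2.imwrite("pics/s10.png",cv2.resize(read_camera("scene")[150:300,220:420],None,fx=4,fy=4,interpolation=cv2.INTER_CUBIC))
c=calibration("wrist");cv2.imwrite("pics/w10.png",read_camera("wrist"))
E
```

```text
clock: 12.55
tcp_pos: [0.6559, 0.0233, 0.2773]
orientation: [-0.0, 0.995, 0.095, -0.002]
wrist_force: [-0.2, 0.7, 0.6]
finger_gap: 0.0
[-0.05  0.2  -0.03] [ 1.5  0.3 19.3] 2.7572304472478445e-05 [-0.2  0.7  0.6]
```

View pics/s10.png

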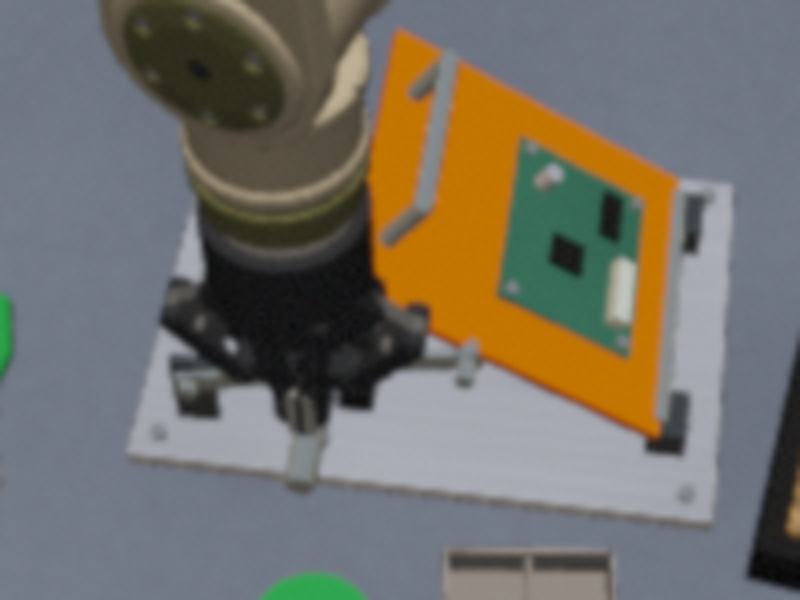

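View pics/w10.png

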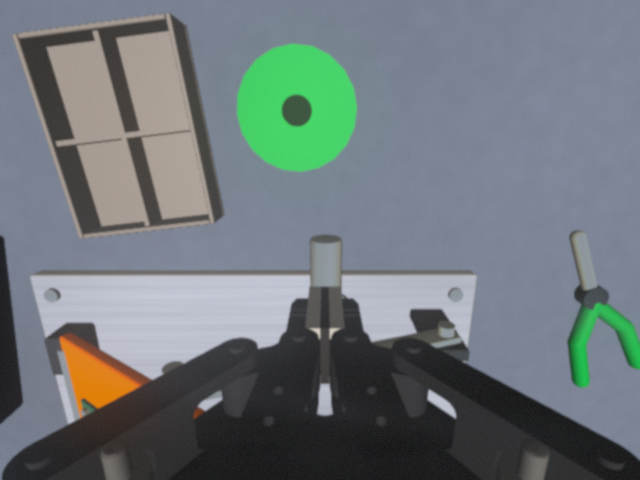

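```bash
python3 -m crank '[[0,0,8,0,0,0,0],[0,0,6,0,0,0,0],[0,0,3,0,0,0,0],[0,0,1,0,0,0,0],[0,0,1,0,0,0,0],[0,0,1,0,0,0,0],[0,0,1,0,0,0,0],[0,0,0,0,0,0,0]]'
python3 - <<'E'
from h import *
s=get_state();print(to(S(176,148,85),173),np.round(s["wrist_force"],1))
E
```

```text
clock: 13.65
tcp_pos: [0.6563, 0.0239, 0.2589]
orientation: [-0.001, 0.995, 0.095, 0.0]
wrist_force: [-2.9, 2.7, 5.0]
finger_gap: 0.0003
[0.3 0.8 0.9] [-2.9  2.7  5. ]
```

```bash
python3 -m crank '[[0,0,0.6,0,0,0,0],[0,0,0.6,0,0,0,0],[0,0,0.6,0,0,0,0],[0,0,0.6,0,0,0,0],[0,0,0.6,0,0,0,0],[0,0,0,0,0,0,0],[0,0,0,0,0,0,0],[0,0,0,0,0,0,0]]'
python3 - <<'E'
from h import *
s=get_state();print(to(S(176,148,85),173),np.round(s["wrist_force"],1))
E
```

```text
clock: 14.65
tcp_pos: [0.6568, 0.0234, 0.2554]
orientation: [-0.0, 0.995, 0.095, 0.0]
wrist_force: [-0.1, 4.2, 4.5]
finger_gap: -0.0003
[-0.2 -0.  -2.6] [-0.1  4.2  4.5]
```

```bash
python3 -m crank '[[0,0,0.6,0,0,0,0],[0,0,0.6,0,0,0,0],[0,0,0.6,0,0,0,0],[0,0,0.6,0,0,0,0],[0,0,0.6,0,0,0,0],[0,0,0,0,0,0,0],[0,0,0,0,0,0,0],[0,0,0,0,0,0,0]]'
python3 -c "
from h import *
s=get_state();print(to(S(176,148,85),173),np.round(s['wrist_force'],1))"
```

```text
clock: 15.65
tcp_pos: [0.6565, 0.0231, 0.252]
orientation: [0.0, 0.995, 0.095, -0.0]
wrist_force: [0.4, 1.5, 1.6]
finger_gap: -0.0
[ 0.3 -0.3 -6. ] [0.4 1.5 1.6]
```

```bash
python3 -m crank '[[0,0,0.5,0,0,0,0],[0,0,0.5,0,0,0,0],[0,0,0.5,0,0,0,0],[0,0,0.5,0,0,0,0],[0,0,0.5,0,0,0,0],[0,0,0,0,0,0,0],[0,0,0,0,0,0,0],[0,0,0,0,0,0,0]]'
python3 -c "
from h import *
s=get_state();print(to(S(176,148,85),173),np.round(s['wrist_force'],1))"
```

```text
clock: 16.65
tcp_pos: [0.6564, 0.0232, 0.2495]
orientation: [0.0, 0.995, 0.095, -0.0]
wrist_force: [0.5, 1.5, 1.7]
finger_gap: -0.0001
[ 0.4 -0.1 -8.5] [0.5 1.5 1.7]
```

```bash
python3 -m crank '[[0,0,0.5,0,0,0,0],[0,0,0.5,0,0,0,0],[0,0,0.5,0,0,0,0],[0,0,0.5,0,0,0,0],[0,0,0.5,0,0,0,0],[0,0,0.5,0,0,0,0],[0,0,0,0,0,0,0],[0,0,0,0,0,0,0]]'
python3 - <<'E'
from h import *
import cv2
s=get_state();print(to(S(176,148,85),173),np.round(s["wrist_force"],1))
cv2.imwrite("pics/s11.png",cv2.resize(read_camera("scene")[150:300,220:420],None,fx=4,fy=4,interpolation=cv2.INTER_CUBIC))
E
```

```text
clock: 17.65
tcp_pos: [0.6565, 0.0232, 0.2466]
orientation: [0.0, 0.995, 0.095, -0.0]
wrist_force: [-0.4, 0.9, 1.6]
finger_gap: -0.0002
[  0.2  -0.2 -11.4] [-0.4  0.9  1.6]
```

View pics/s11.png

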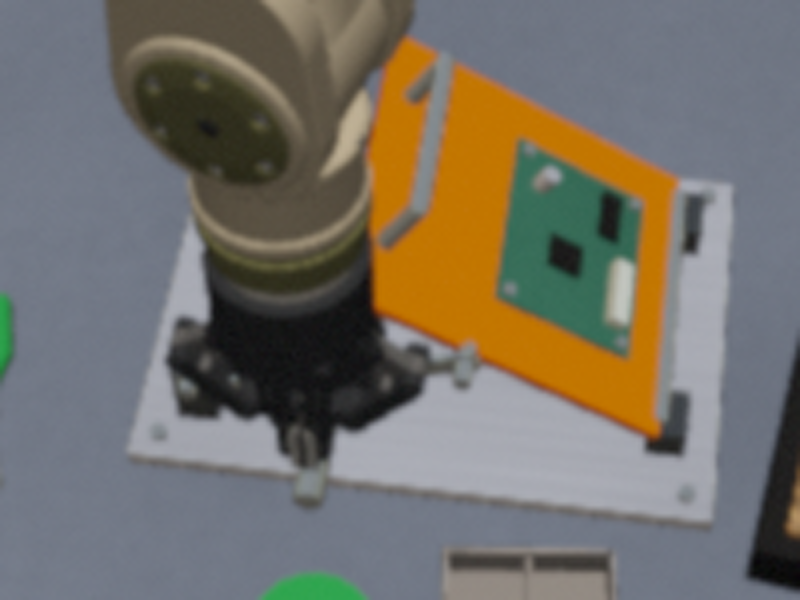

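```bash
python3 -m crank '[[0,0,0.5,0,0,0,0],[0,0,0.5,0,0,0,0],[0,0,0.5,0,0,0,0],[0,0,0.5,0,0,0,0],[0,0,0.5,0,0,0,0],[0,0,0.5,0,0,0,0],[0,0,0,0,0,0,0],[0,0,0,0,0,0,0]]'
python3 -c "
from h import *
s=get_state();print(to(S(176,148,85),173),np.round(s['wrist_force'],1))"
```

```text
clock: 18.7
tcp_pos: [0.6566, 0.0232, 0.2436]
orientation: [0.0, 0.995, 0.095, 0.0]
wrist_force: [-0.7, 0.3, 0.7]
finger_gap: -0.0
[  0.2  -0.2 -14.4] [-0.7  0.3  0.7]
```

```bash
python3 -m crank '[[0,0,0.5,0,0,0,0],[0,0,0.5,0,0,0,0],[0,0,0.5,0,0,0,0],[0,0,0.5,0,0,0,0],[0,0,0.5,0,0,0,0],[0,0,0,0,0,0,0],[0,0,0,0,0,0,0],[0,0,0,0,0,0,0]]'
python3 - <<'E'
from h import *
import cv2
s=get_state();print(to(S(176,148,85),173),np.round(s["wrist_force"],1))
cv2.imwrite("pics/s12.png",cv2.resize(read_camera("scene")[220:290,255:345],None,fx=8,fy=8,interpolation=cv2.INTER_CUBIC))
cv2.imwrite("pics/w12.png",cv2.resize(read_camera("wrist")[220:440,150:500],None,fx=2.2,fy=2.2))
E
```

```text
clock: 19.7
tcp_pos: [0.6565, 0.0232, 0.2411]
orientation: [0.0, 0.995, 0.095, -0.0]
wrist_force: [-0.2, 0.8, 0.6]
finger_gap: -0.0001
[  0.3  -0.2 -16.9] [-0.2  0.8  0.6]
```

View pics/s12.png

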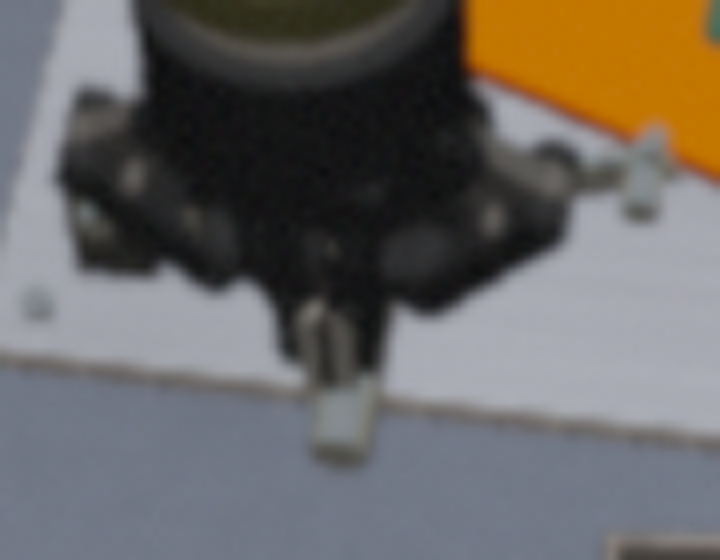

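View pics/w12.png

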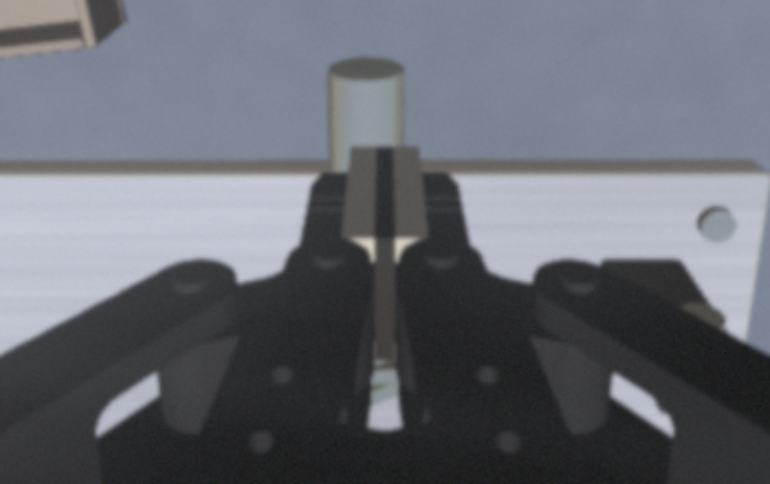

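```bash
python3 - <<'E'
from h import *
for dz in (-1,0,4,10,14,17,19):
    z=77-dz;x=250-np.sqrt(77**2-(z-55)**2)
    print(dz,z,[np.round((np.array(proj("scene",S(x,166,z)))-[255,220])*8).tolist()])
E
python3 -m crank '[[0,0,0.5,0,0,0,0],[0,0,0.5,0,0,0,0],[0,0,0.5,0,0,0,0],[0,0,0.5,0,0,0,0],[0,0,0,0,0,0,0],[0,0,0,0,0,0,0],[0,0,0,0,0,0,0],[0,0,0,0,0,0,0]]'
python3 -c "
from h import *
s=get_state();print(to(S(174,148,85),173),np.round(s['wrist_force'],1))"
```

```text
-1 78 [[319.0, 391.0]]
0 77 [[321.0, 393.0]]
4 73 [[326.0, 402.0]]
10 67 [[332.0, 415.0]]
14 63 [[335.0, 423.0]]
17 60 [[336.0, 429.0]]
19 58 [[337.0, 433.0]]
clock: 20.8
tcp_pos: [0.6564, 0.0233, 0.2403]
orientation: [0.0, 0.995, 0.095, 0.0]
wrist_force: [-3.1, 0.2, 7.2]
finger_gap: 0.0003
[  0.2  -2.1 -17.7] [-3.1  0.2  7.2]
```

```bash
python3 -m crank '[[0,0,0.4,0,0,0,0],[0,0,0.4,0,0,0,0],[0,0,0.4,0,0,0,0],[0,0,0.4,0,0,0,0],[0,0,0,0,0,0,0],[0,0,0,0,0,0,0],[0,0,0,0,0,0,0],[0,0,0,0,0,0,0]]'
python3 -c "
from h import *
s=get_state();print(to(S(174,148,85),173),np.round(s['wrist_force'],1))"
```

```text
clock: 21.8
tcp_pos: [0.6564, 0.0234, 0.24]
orientation: [0.0, 0.995, 0.095, 0.001]
wrist_force: [-5.4, 0.0, 13.7]
finger_gap: 0.0003
[  0.1  -2.  -18. ] [-5.4  0.  13.7]
```

```bash
python3 -m crank '[[0,0,0.4,0,0,0,0],[0,0,0.4,0,0,0,0],[0,0,0.2,0,0,0,0],[0,0,0,0,0,0,0],[0,0,0,0,0,0,0],[0,0,0,0,0,0,0],[0,0,0,0,0,0,0],[0,0,0,0,0,0,0]]'
python3 -c "
from h import *
s=get_state();print(to(S(174,148,85),173),np.round(s['wrist_force'],1))"
```

```text
clock: 22.8
tcp_pos: [0.6563, 0.0234, 0.2398]
orientation: [0.0, 0.995, 0.095, 0.001]
wrist_force: [-6.9, 0.4, 17.9]
finger_gap: 0.0001
[  0.1  -2.  -18.2] [-6.9  0.4 17.9]
```

Firmly on the stop at 18 N, with no more movement. I'll lift off straight up.

```bash
python3 -m crank '[[0,0,-2,0,0,0,0],[0,0,-4,0,0,0,0],[0,0,-10,0,0,0,0],[0,0,-25,0,0,0,0],[0,0,-30,0,0,0,0],[0,0,-30,0,0,0,0],[0,0,-30,0,0,0,0],[0,0,-30,0,0,0,0]]'
python3 -m crank '[[0,40,0,0,0,0,0],[0,40,0,0,0,0,0],[0,40,0,0,0,0,0],[0,40,0,0,0,0,0],[0,40,0,0,0,0,0],[0,0,0,0,0,0,0],[0,0,0,0,0,0,0],[0,0,0,0,0,0,0]]'
python3 - <<'E'
from h import *
import cv2
s=get_state();print(s["clock"],np.round(s["wrist_force"],1))
a=read_camera("scene");cv2.imwrite("pics/s13.png",a);cv2.imwrite("pics/s13c.png",cv2.resize(a[220:290,255:345],None,fx=8,fy=8,interpolation=cv2.INTER_CUBIC))
E
```

```text
clock: 23.8
tcp_pos: [0.6566, 0.0233, 0.3988]
orientation: [0.0, 0.995, 0.095, 0.0]
wrist_force: [0.4, 0.4, -0.8]
finger_gap: 0.0002
clock: 24.8
tcp_pos: [0.6944, -0.1718, 0.3978]
orientation: [-0.0, 0.995, 0.096, 0.0]
wrist_force: [0.4, 0.6, 0.5]
finger_gap: 0.0001
24.8 [0.4 0.6 0.5]
```

View pics/s13.png

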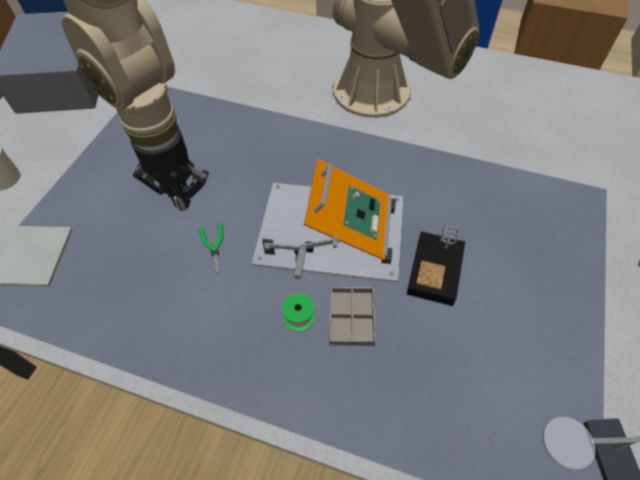

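View pics/s13c.png

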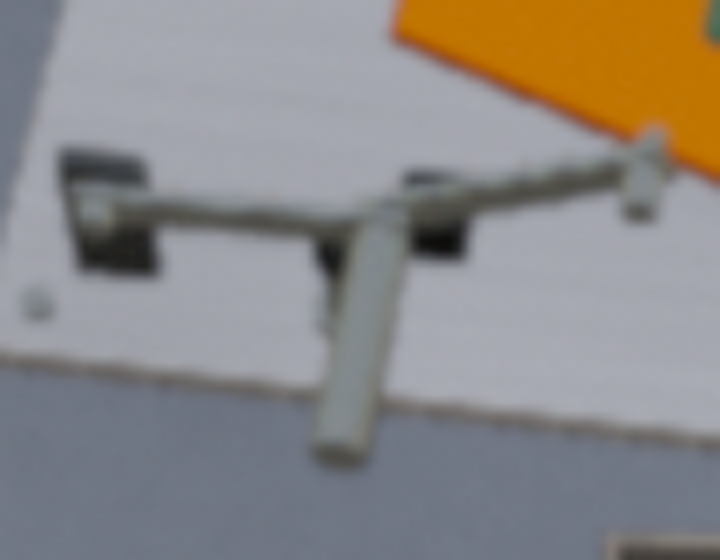

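```bash
python3 -c "
from workcell import *
print(hand_in())"
```

```text
the job is handed in; nothing more can be done
None
```

The plate now stands tilted by itself, with its stay pressed past straight onto the stop. I handed the job in at about 24.9 s.

- **Lift:** I pinched the handle and raised the plate along its arc. At the top the pull climbed to about 22 N vertical (roughly 26 N in all) and the plate hardly moved. The picture showed the stay straight. When I let go, the stiff knee held the plate.
- **Press:** I pushed the thumb bar down with the closed fingertips. It took up to about 7 N past straight, then less than 2 N. About 18 mm below the start of contact the force climbed steeply: 7, then 14, then 18 N vertical (about 19 N in all), with only 0.5 mm more travel. I took that as the stop and lifted straight off.
- **Last checks:** With the arm clear and the wrist force near zero, the final picture shows the plate up and the knee well below straight. The thumb bar is where I left it. The spool, iron stand, tray and pliers look unmoved by eye; I did not measure them.
- **Small disagreement:** The measured home height (bar axis about 59 mm above the bench) is right at the low end of the given range. In the picture the bar end sits about 3 px lower than my model predicts, though the straight position was already 1–2 px low. I put this down to calibration and reading error.

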